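Raise the counterweighted instrument cover

TASK

Open the instrument bay with the green-edged cover: with the fingers, push the cover up gently from beneath its front edge until it tips past its balance point and stays fully open by itself, then come away. Do not take the green edge between the fingers and do not fling the cover up. Leave the orange-edged cover shut, and the cup and the two bottles standing where they are.

Things in the scene. Friction and masses are not known exactly. Their poses are not given: they have to be found in the camera images.
- bay_green: Fixed bay with the green-edged cover: white box 160 mm deep (own x), 170 wide (own y), 135 high, sunk 0 to 20 mm into the work surface; rows of dark ear specula inside. Origin: centre of its underside. Own +x runs from the cover's front edge to the hinge, roughly away from the robot. Place and yaw (to 0.22 rad) vary; the bays may swap sides.
- bay_orange: Fixed bay with the orange-edged cover: white box 160 mm deep (own x), 170 wide (own y), 135 high, sunk 0 to 20 mm into the work surface; a row of steel probes inside. Origin: centre of its underside. Own +x runs from the cover's front edge to the hinge, roughly away from the robot. Place and yaw (to 0.22 rad) vary; the bays may swap sides.
- green_edge (a point): Centre of the green bar, the cover's front edge: 160 mm long (own y), 20 deep (own x, to the hinge), 14 thick (own z); turns with the cover, 195 mm from the hinge line. Shut: underside level with the bay's rim, 115 to 135 mm above the work surface, front face 120 mm before the bay's centre; overhangs the bay's front wall by 40 mm, free space below. Behind it: clear sheet 5 mm thick, 155 wide.
- green_hinge (a point): Middle of the green cover's level hinge line, at the back of its bay, 145 mm above the bay's underside, fixed to the bay. Own +y lies along the hinge; own +x points away from the cover's front edge.
- cover_green (a joint): Angle of the green-edged cover, rad: 0 shut (level), grows as the edge swings up and back, 1.8 fully open on its stop, leaning back. Weighs about 0.6 kg with its counterweight (steel bar behind and above the hinge). Below about 0.9 it falls shut; beyond, it falls open by itself, damped (about 2 s), and stays. 1 to 2 N up at the edge raises it; no catch.
- orange_edge (a point): Centre of the orange bar, the cover's front edge: 160 mm long (own y), 20 deep (own x, to the hinge), 14 thick (own z); turns with the cover, 195 mm from the hinge line. Shut: underside level with the bay's rim, 115 to 135 mm above the work surface, front face 120 mm before the bay's centre; overhangs the bay's front wall by 40 mm, free space below. Behind it: clear sheet 5 mm thick, 155 wide.
- cover_orange (a joint): Angle of the orange-edged cover, rad: 0 shut (level), grows as the edge swings up and back, 1.8 fully open on its stop, leaning back. Built like the green one; it is to stay at 0.
- cup: White open cup, loose, 64 mm across the rim, 75 mm high, standing between robot and bays. Origin at the centre of its underside.
- drops: Brown glass bottle with white cap, loose, 48 mm across, 95 mm high, standing beside one bay. Origin at the centre of its underside.
- lotion: White plastic bottle with green cap, loose, 52 mm across, 135 mm high, standing beside the other bay. Origin at the centre of its underside.
Things that resemble listed ones, but are neither listed nor needed, are in the scene too. Leave any turquoise or yellow look-alike of the cup alone.

How it is judged:
At the end, for the whole second after the job is handed in: The green-edged cover stands open by itself beyond 1.65 rad and is still (under 0.1 rad/s); the orange-edged cover is shut (under 0.05 rad); the cup and both bottles stand upright (within 0.2 rad) within 30 mm of where they began (value of joint cover_green above 1.65 rad and velocity of joint cover_green between -0.1 and 0.1 rad/s and value of joint cover_orange below 0.05 rad and distance of each of cup, drops, lotion from where it was at the start of the episode below 0.03 m and angle between each of cup, drops, lotion's own z axis and vertical below 0.2 rad); the robot touches nothing.
It fails at once if the green edge was taken between the fingers (x of the grasp point in the frame of green_edge between -0.018 and 0.03 m and y of the grasp point in the frame of green_edge between -0.075 and 0.075 m and z of the grasp point in the frame of green_edge between -0.006 and 0.006 m).
It fails at once if the green-edged cover was flung (faster than 3 rad/s) (velocity of joint cover_green above 3 rad/s).
It fails at once if the orange-edged cover was opened (beyond 0.15 rad) (value of joint cover_orange above 0.15 rad).
It fails at once if the cup or a bottle was lifted, shifted by over 30 mm or tipped over (distance of any of cup, drops, lotion from where it was at the start of the episode above 0.03 m or angle between any of cup, drops, lotion's own z axis and vertical above 0.5 rad).
It also fails if it takes over 35 s, if anything falls off the work surface, if the arm or the gripper's body presses on something with over 40 N, if the wrist force passes 120 N, or if a joint passes its speed limit or range.

ROBOT

A 6-joint arm with a two-finger parallel gripper is mounted at the origin on the work surface. World frame = base frame: x ahead of the robot, y to its left, z up, the work surface at z = 0. Lengths are in m, angles in rad, forces in N, time in s.
With the tool pointing down it reaches from about 0.35 to 0.975 m from the base axis. Payload 4.9 kg.
Tool frame: the origin (TCP) lies at the very end of the fingers, on their centre line; the grasp point (between the pads) lies ctrl.grip_point_offset behind it (ctrl.grip_point_offset is the distance from the TCP to the grasp point, in m); z points along the fingers, y is the direction in which the jaws open and shut (so a half turn about z gives the same grasp; the last joint's range is limited). The gripper opens to 85 mm and grips with 20 to 120 N. Pads are 22 mm wide; open, the fingers measure 114 mm over their backs; the gripper's body (76 mm by 85 mm) begins 54 mm behind the grasp point. The pads swing forward as they close: fully open they stand 13 mm farther back than shut.
Start: joints at [0.994, 0.053, 1.613, -0, 1.476, -0.119], TCP at [0.276, 0.561, 0.231] pointing down, gripper open.
Joint ranges: [-3.01, 3.01], [-1.01, 2.22], [0.06, 2.58], [-1.02, 4.17], [0.09, 2.62], [-3.14, 3.14]. Speed limits (rad/s): [2.57, 2.57, 3.14, 3.14, 3.14, 3.14].

INTERFACE

Orientations are given as a rotation vector (axis times angle).
In Python, from station import ctrl gives the robot as it stands. The module is installed in compiled form; this text tells all that it offers.
- The arm moves only by the shell command python3 -m creep 'ROWS' [FORCE]. ROWS is JSON, a list of rows, each a list of 5 numbers: the closure in counts, from 0 (fully open) to 255 (shut), then the shift along the tool's x, y, z in mm, then the turn about the tool's z in rad. A call has 1 to 12 rows; each row is the pose to reach, as a shift and turn from the pose commanded when the call began, along the tool's axes at that moment; what a row does not reach only later rows make up. A row lasts 1/12 s, in which the tool goes at most 41.7 mm and 7.16 degrees, less where a joint would pass 70% of its speed; a pose out of reach is approached as far as the arm can. A call with a gripper value outside its range is refused whole. The fingers move at their own pace and stop on an object; FORCE is the grip in N (left out, the last holds). Time passes only in rows, so rows that repeat a pose let the fingers close. It gives the time, the measured TCP pose, the force and the opening at its end, in the units of the state.
- ctrl.get_obs(): the state, without advancing time (a new reading comes with each control period).
- ctrl.get_image(name): name is "scene" or "top"; returns the picture (384x512x3 uint8, red, green, blue); there is no depth.
- ctrl.calibration(name): a dict with "fx", "fy", "cx", "cy" (pixels), "R" (3x3) and "t" (3): a world point X has camera coordinates R X + t. Camera axes: x right, y down, z forward; pixel columns grow to the right and rows downward; lengths in m; the calibration is good to about 2 mm. A picture is of the moment at which its call begins. calibration takes no time and is no camera call.
- ctrl.finish_job(): hands the job in, once; it reports no verdict.
Trained networks look in the newest picture that a camera, given by its name, has taken for a name from the list of things; names that differ only in an ending like _2 or _b are one class to them, and where a whole thing is asked for, a point or a joint stands for the part that bears it (a point fixed in the world has none). Each returns a list of dicts, best first, with "conf" (0 to 1); they miss things now and then, are a little off and sometimes report something else, mostly with a low value. They report only what shows in the picture. A call takes as long as a camera call. They do not tell look-alikes from the thing itself.
- ctrl.boxes_of(camera, label): "rect" ([left, top, width, height] in pixels, round what is visible of it).
- ctrl.outline_of(camera, label): "mask" (384x512 bool, what is visible of it) and "rect" ([left, top, width, height] in pixels, round what is visible of it).
The state is a dict: "t": time; "q": joint angles; "dq": joint speeds; "effort": joint torques, N m; "tool_pos": TCP position; "tool_rot": TCP orientation; "contact_force": force on the tool from outside, world axes, zero at the start; "wrist_torque": the same for the moment, N m; "opening": finger opening in m.
Only numpy, scipy, OpenCV 4.12 (cv2) and the standard library are available. Lean on these libraries where they do the work, as an engineer would, in place of code of your own. Each camera call takes 0.05 s, during which the arm holds its last target. There are 200 camera calls.

## Working session

There is one attempt and no reset: what is moved stays moved. The work goes in short steps, Python scripts to look and compute and a shell command to move; the robot and the scene stay as the last step left them, time stands still between calls to the robot, and variables do not carry over. Pictures are saved under pics/ and viewed, about 8 in all and at most 12, crops included, and the job is handed in when it is done.

```bash
mkdir -p pics; python3 - <<'E'
from station import ctrl
import cv2,numpy as np
o=ctrl.get_obs();print(o['t'],o['tool_pos'],o['tool_rot'],o['opening'],ctrl.grip_point_offset)
for c in("scene","top"):
    im=ctrl.get_image(c);cv2.imwrite(f"pics/{c}1.png",cv2.cvtColor(im,cv2.COLOR_RGB2BGR))
    k=ctrl.calibration(c);print(c,{a:np.round(b,4).tolist() for a,b in k.items()})
    for l in("green_edge","orange_edge","bay_green","cup","drops","lotion"):
        print(l,[(np.round(b['rect']).tolist(),round(b['conf'],2)) for b in ctrl.boxes_of(c,l)[:3]])
E
```

```text
0.0 [0.27589683 0.5600967  0.23004079] [-0.71266846 -3.05900504  0.00314803] 0.08547461074306212 0.0187
scene {'fx': 396.9173, 'fy': 396.9173, 'cx': 255.5781, 'cy': 198.858, 'R': [[0.4924, 0.8703, -0.0097], [0.7018, -0.4036, -0.587], [-0.5148, 0.2822, -0.8096]], 't': [-0.2813, -0.3464, 1.3905]}
green_edge []
orange_edge [([164.0, 190.0, 99.0, 111.0], 0.66)]
bay_green [([268.0, 154.0, 110.0, 104.0], 0.6)]
cup [([211.0, 153.0, 22.0, 34.0], 0.76), ([242.0, 137.0, 23.0, 32.0], 0.75), ([170.0, 178.0, 24.0, 27.0], 0.58)]
drops [([342.0, 142.0, 19.0, 29.0], 0.8)]
lotion [([99.0, 228.0, 30.0, 43.0], 0.59)]
top {'fx': 498.4097, 'fy': 498.4097, 'cx': 256.6955, 'cy': 185.9677, 'R': [[-0.0029, -0.9999, -0.0098], [-0.9984, 0.0035, -0.0558], [0.0559, 0.0096, -0.9984]], 't': [0.0014, 0.5658, 1.4243]}
green_edge [([175.0, 93.0, 66.0, 101.0], 0.6)]
orange_edge []
bay_green [([179.0, 92.0, 67.0, 103.0], 0.78)]
cup [([211.0, 238.0, 24.0, 26.0], 0.95), ([300.0, 229.0, 21.0, 20.0], 0.92), ([247.0, 230.0, 26.0, 24.0], 0.74)]
drops [([129.0, 186.0, 20.0, 18.0], 0.61)]
lotion [([375.0, 194.0, 27.0, 18.0], 0.67), ([284.0, 93.0, 63.0, 109.0], 0.55)]
```

View pics/scene1.png

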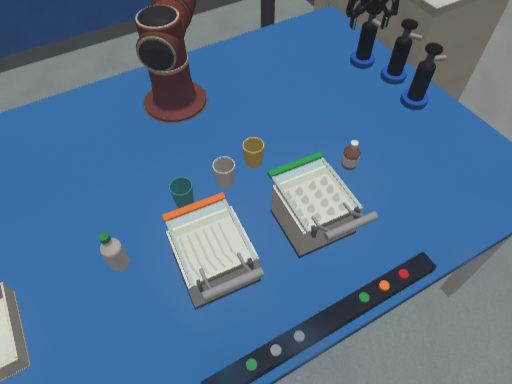

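View pics/top1.png

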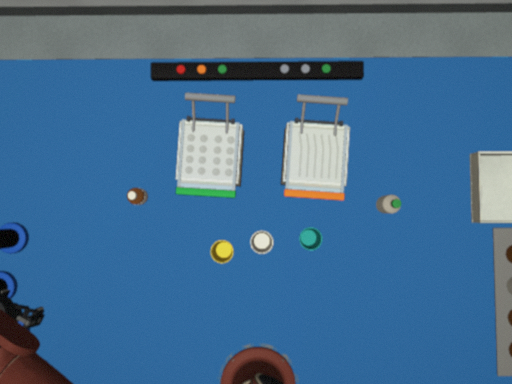

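The top picture shows the green bar at about (175–236, 192), on the robot's left. The white cup is at (262,241), with a yellow one at (222,251) and a turquoise one at (310,238). The drops bottle is at (137,195), and the orange bay is to the right. Next I triangulate the green bar.

```bash
cat > h.py <<'E'
from station import ctrl
import cv2,numpy as np
def bar(c,im,roi):
    hsv=cv2.cvtColor(im,cv2.COLOR_RGB2HSV);m=cv2.inRange(hsv,(50,120,60),(75,255,255))
    z=np.zeros_like(m);x,y,w,h=roi;z[y:y+h,x:x+w]=m[y:y+h,x:x+w]
    n,l,s,_=cv2.connectedComponentsWithStats(z);i=1+s[1:,4].argmax()
    return (l==i),s[i]
def P(c):
    k=ctrl.calibration(c);K=np.array([[k['fx'],0,k['cx']],[0,k['fy'],k['cy']],[0,0,1]])
    return K@np.c_[k['R'],k['t']]
def proj(c,X):
    p=P(c)@np.r_[np.array(X).T,np.ones((1,len(X)))];return (p[:2]/p[2]).T
E
python3 - <<'E'
from h import *
from scipy.optimize import least_squares
I={c:cv2.cvtColor(cv2.imread(f"pics/{c}1.png"),cv2.COLOR_BGR2RGB) for c in("scene","top")}
M={};
for c,r in(("scene",(255,140,90,50)),("top",(165,175,85,30))):
    m,s=bar(c,I[c],r);M[c]=m;print(c,s, cv2.minAreaRect(np.argwhere(m)[:,::-1].astype(np.float32)))
# fit 3D bar box: hull silhouette moments
def sil(c,p):
    x,y,z,a=p;R=np.array([[np.cos(a),-np.sin(a)],[np.sin(a),np.cos(a)]])
    V=[np.r_[[x,y]+R@[sx*.01,sy*.08],z+sz*.007] for sx in(-1,1) for sy in(-1,1) for sz in(-1,1)]
    h=cv2.convexHull(proj(c,V).astype(np.float32));return h[:,0]
def feat(h):
    # support extents in several directions
    t=np.arange(0,2*np.pi,np.pi/12);return (h@np.array([np.cos(t),np.sin(t)])).max(0)
obs={}
for c in M:
    q=np.argwhere(M[c])[:,::-1].astype(float);obs[c]=feat(np.vstack([q+d for d in([.3,.3],[-.3,-.3],[.3,-.3],[-.3,.3])]))
f=lambda p:np.concatenate([feat(sil(c,p))-obs[c] for c in M])
r=least_squares(f,[.55,.14,.135,0],x_scale=[.01,.01,.01,.1],loss='soft_l1',diff_step=1e-4)
print(r.x.round(4),np.abs(r.fun).mean())
for n,(u,v),z in(("cup",(262,241),.075),("yellow",(222,251),.075),("drops",(137,195),.09)):
    A=P("top");S=np.linalg.solve(np.c_[A[:,:2],-np.array([u,v,1])],-(A[:,2]*z+A[:,3]));print(n,S[:2].round(3))
E
```

```text
scene [268 152  55  25 349] ((294.9366455078125, 163.8336639404297), (6.229918479919434, 56.87025833129883), 69.14553833007812)
top [176 187  59  10 375] ((204.9969024658203, 192.04820251464844), (58.39472198486328, 6.470418453216553), 3.6913859844207764)
[ 0.544   0.1379  0.1196 -0.0474] 1.2804719021806932
cup [ 0.411 -0.015]
yellow [0.384 0.095]
drops [0.538 0.327]
```

```bash
R='[255,-394,-274,0,-0.4]'; python3 -m creep '[[255,-394,-274,0,-0.4],[255,-394,-274,0,-0.4],[255,-394,-274,0,-0.4],[255,-394,-274,0,-0.4],[255,-394,-274,0,-0.4],[255,-394,-274,0,-0.4],[255,-394,-274,0,-0.4],[255,-394,-274,0,-0.4],[255,-394,-274,0,-0.4],[255,-394,-274,0,-0.4],[255,-394,-274,0,-0.4],[255,-394,-274,0,-0.4]]' 20
```

```text
t: 1.7
tool_pos: [0.5099, 0.1374, 0.2317]
tool_rot: [0.095, 3.139, -0.001]
contact_force: [-0.3, 0.6, 0.2]
opening: 0.0001
```

```bash
python3 -m creep '[[255,6,0,0,0],[255,6,0,30,0],[255,6,0,60,0],[255,6,0,90,0],[255,6,0,120,0],[255,6,0,145,0],[255,6,0,155,0],[255,6,0,155,0]]'
python3 - <<'E'
from h import *
o=[]
for c,(x,y,w,h) in(("scene",(220,110,130,100)),("top",(150,140,130,100))):
    im=ctrl.get_image(c)[y:y+h,x:x+w];o.append(cv2.resize(cv2.cvtColor(im,cv2.COLOR_RGB2BGR),(520,400),interpolation=cv2.INTER_CUBIC)[:, :400])
cv2.imwrite("pics/near.png",np.hstack(o))
E
```

```text
t: 2.37
tool_pos: [0.5, 0.141, 0.0733]
tool_rot: [-0.09, -3.134, 0.001]
contact_force: [-0.8, -0.8, 0.1]
opening: -0.0001
```

View pics/near.png

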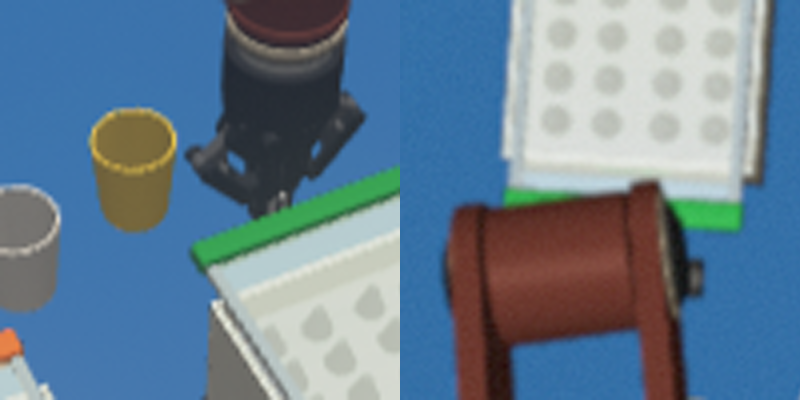

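The closed fingers stand in front of the green edge, about in line with its centre, and both cups are clear. Now I approach by touch.

```bash
python3 -m creep '[[255,-6,0,0,0],[255,-12,0,0,0],[255,-16,0,0,0],[255,-18,0,0,0],[255,-18,0,0,0]]'; python3 -m creep '[[255,-2,0,0,0],[255,-3,0,0,0],[255,-3,0,0,0]]';python3 -m creep '[[255,-2,0,0,0],[255,-3,0,0,0],[255,-3,0,0,0]]'
```

```text
t: 2.88
tool_pos: [0.5211, 0.14, 0.0769]
tool_rot: [0.091, 3.14, 0.0]
contact_force: [-1.6, -0.0, 0.2]
opening: -0.0
t: 3.13
tool_pos: [0.5209, 0.1396, 0.0753]
tool_rot: [-0.091, -3.133, 0.002]
contact_force: [-9.9, -0.7, 3.9]
opening: -0.0
t: 3.38
tool_pos: [0.5206, 0.1393, 0.0742]
tool_rot: [-0.092, -3.124, 0.003]
contact_force: [-20.0, -1.7, 8.2]
opening: 0.0003
```

```bash
python3 -m creep '[[255,0,0,-3,0],[255,0,0,-6,0],[255,0,0,-9,0],[255,0,0,-12,0],[255,0,0,-15,0],[255,-1,0,-18,0]]'
python3 - <<'E'
from h import *
o=[]
for c,(x,y,w,h) in(("scene",(220,110,130,100)),("top",(150,140,130,100))):
    im=ctrl.get_image(c)[y:y+h,x:x+w];o.append(cv2.resize(cv2.cvtColor(im,cv2.COLOR_RGB2BGR),(520,400),interpolation=cv2.INTER_CUBIC)[:, :400])
cv2.imwrite("pics/lift.png",np.hstack(o));print(ctrl.get_obs()['contact_force'])
E
```

```text
t: 3.88
tool_pos: [0.5207, 0.1393, 0.0905]
tool_rot: [-0.09, -3.123, 0.003]
contact_force: [-19.6, -0.4, 0.3]
opening: 0.0001
[-17.40674866  -1.15212818   0.44018227]
```

View pics/lift.png

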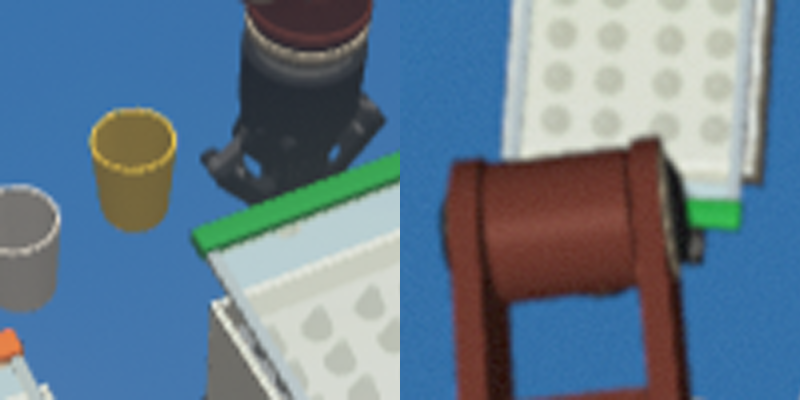

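The edge is rising with the fingers: its left end moved from about (195,245) to (195,235), and a gap shows above the bay's rim. I continue along the arc.

```bash
python3 -m creep '[[255,0,0,-4,0],[255,-1,0,-8,0],[255,-1,0,-12,0],[255,-2,0,-16,0],[255,-3,0,-20,0],[255,-4,0,-24,0],[255,-5,0,-28,0],[255,-6,0,-32,0],[255,-7,0,-36,0],[255,-8,0,-40,0],[255,-9,0,-44,0]]'
python3 - <<'E'
from h import *
o=[]
for c,(x,y,w,h) in(("scene",(220,110,130,100)),("top",(150,140,130,100))):
    im=ctrl.get_image(c)[y:y+h,x:x+w];o.append(cv2.resize(cv2.cvtColor(im,cv2.COLOR_RGB2BGR),(520,400),interpolation=cv2.INTER_CUBIC)[:, :400])
cv2.imwrite("pics/lift2.png",np.hstack(o));print(ctrl.get_obs()['contact_force'])
E
```

```text
t: 4.9
tool_pos: [0.5267, 0.1389, 0.1339]
tool_rot: [-0.089, -3.114, 0.004]
contact_force: [-31.2, -2.3, 7.4]
opening: -0.0002
[-32.22381943  -2.59237565   7.57314987]
```

View pics/lift2.png

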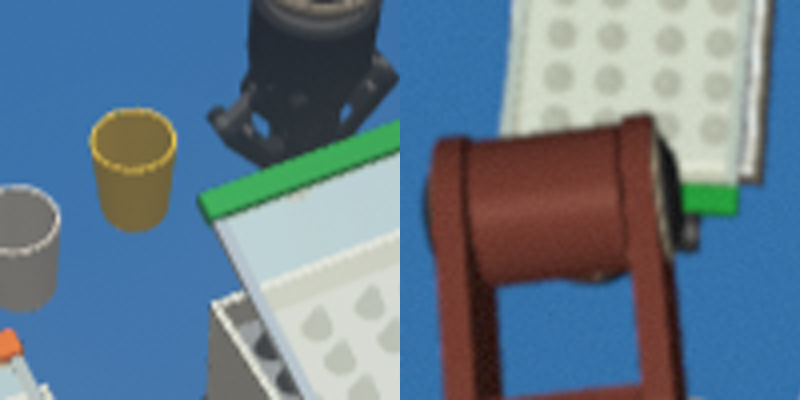

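```bash
python3 -m creep '[[255,0,0,-4,0],[255,0,0,-8,0],[255,0,0,-12,0],[255,-1,0,-16,0],[255,-2,0,-20,0],[255,-4,0,-24,0]]'; python3 -m creep '[[255,-1,0,-4,0],[255,-3,0,-8,0],[255,-5,0,-12,0],[255,-7,0,-16,0],[255,-9,0,-20,0],[255,-11,0,-24,0]]'
```

```text
t: 5.5
tool_pos: [0.5362, 0.1384, 0.1612]
tool_rot: [-0.09, -3.128, 0.004]
contact_force: [-17.4, -2.8, 6.1]
opening: 0.0003
t: 6.0
tool_pos: [0.5503, 0.1385, 0.1866]
tool_rot: [-0.09, -3.137, -0.0]
contact_force: [-4.0, 0.7, 1.5]
opening: 0.0002
```

```bash
python3 -m creep '[[255,-4,0,-6,0],[255,-8,0,-12,0],[255,-12,0,-18,0],[255,-17,0,-24,0],[255,-22,0,-30,0],[255,-27,0,-36,0],[255,-33,0,-42,0],[255,-39,0,-48,0],[255,-45,0,-54,0],[255,-51,0,-59,0],[255,-57,0,-64,0],[255,-64,0,-68,0]]'
python3 - <<'E'
from h import *
im=ctrl.get_image("scene")[60:260,200:420]
cv2.imwrite("pics/up.png",cv2.resize(cv2.cvtColor(im,cv2.COLOR_RGB2BGR),(660,600),interpolation=cv2.INTER_CUBIC))
E
```

```text
t: 7.0
tool_pos: [0.6161, 0.1345, 0.2549]
tool_rot: [0.091, 3.14, 0.0]
contact_force: [-0.2, 0.5, 0.5]
opening: -0.0002
```

View pics/up.png

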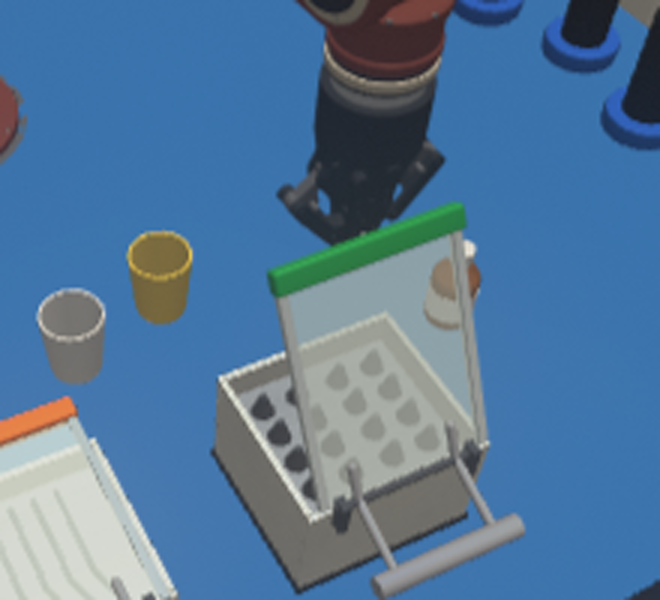

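The cover is at about 1.0 rad and contact force is near zero. I push a little further along the arc, wait, then back off.

```bash
python3 -m creep '[[255,-6,0,-3,0],[255,-12,0,-6,0],[255,-18,0,-9,0],[255,-18,0,-9,0],[255,-18,0,-9,0],[255,-18,0,-9,0],[255,-18,0,-9,0],[255,-18,0,-9,0],[255,-18,0,-9,0],[255,-18,0,-9,0]]'; python3 -m creep '[[255,15,0,0,0],[255,35,0,0,0],[255,60,0,0,0],[255,85,0,0,0],[255,110,0,0,0],[255,125,0,0,0],[255,130,0,0,0],[255,130,0,0,0],[255,130,0,0,0],[255,130,0,0,0],[255,130,0,0,0],[255,130,0,0,0]]'
python3 -m creep '[[255,0,0,0,0],[255,0,0,0,0],[255,0,0,0,0],[255,0,0,0,0],[255,0,0,0,0],[255,0,0,0,0],[255,0,0,0,0],[255,0,0,0,0],[255,0,0,0,0],[255,0,0,0,0],[255,0,0,0,0],[255,0,0,0,0]]'
python3 -m creep '[[255,0,0,0,0],[255,0,0,0,0],[255,0,0,0,0],[255,0,0,0,0],[255,0,0,0,0],[255,0,0,0,0],[255,0,0,0,0],[255,0,0,0,0],[255,0,0,0,0],[255,0,0,0,0],[255,0,0,0,0],[255,0,0,0,0]]'
python3 - <<'E'
from h import *
a=ctrl.get_image("scene")
for i in range(8): b=ctrl.get_image("scene")
print("diff bay",np.abs(a[100:280,250:420].astype(int)-b[100:280,250:420]).mean(),ctrl.get_obs()['t'])
for l in("cup","drops","lotion"): print(l,[(np.round(x['rect']).tolist(),round(x['conf'],2)) for x in ctrl.boxes_of("scene",l)[:3]])
cv2.imwrite("pics/end.png",cv2.cvtColor(b,cv2.COLOR_RGB2BGR))
E
```

```text
t: 7.88
tool_pos: [0.6332, 0.1335, 0.2632]
tool_rot: [-0.091, -3.14, 0.0]
contact_force: [-1.3, -0.1, -0.6]
opening: 0.0003
t: 8.88
tool_pos: [0.5042, 0.1408, 0.2631]
tool_rot: [-0.091, -3.14, 0.0]
contact_force: [0.5, 0.1, 0.6]
opening: 0.0001
t: 9.88
tool_pos: [0.5036, 0.141, 0.2633]
tool_rot: [-0.091, -3.14, -0.0]
contact_force: [-0.1, -0.0, 0.6]
opening: -0.0003
t: 10.88
tool_pos: [0.5036, 0.141, 0.2633]
tool_rot: [0.091, 3.14, 0.0]
contact_force: [0.2, 0.6, 0.7]
opening: -0.0001
diff bay 0.39088235294117646 11.3333
cup [([241.0, 136.0, 25.0, 34.0], 0.81), ([168.0, 179.0, 24.0, 23.0], 0.77), ([210.0, 155.0, 21.0, 29.0], 0.72)]
drops [([342.0, 139.0, 20.0, 33.0], 0.79)]
lotion [([96.0, 229.0, 37.0, 42.0], 0.94), ([272.0, 162.0, 130.0, 97.0], 0.32)]
```

View pics/end.png

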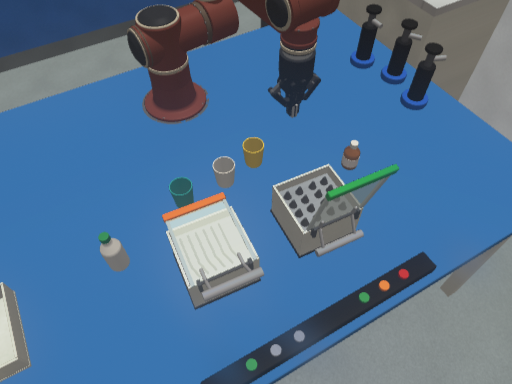

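The cover leans back, with the bar at about (362,182). I check its angle against the geometry before handing in.

```bash
python3 - <<'E'
from h import *
im=ctrl.get_image("scene");m,s=bar("scene",im,(310,150,100,60));print("bar centre",np.argwhere(m)[:,::-1].mean(0).round(1))
a=-.055;h=np.array([.544,.138])+.195*np.array([np.cos(a),np.sin(a)])
for th in(1.0,1.3,1.5,1.65,1.8):
    r=-.195*np.cos(th)-.003*np.sin(th);print(th,proj("scene",[np.r_[h+r*np.array([np.cos(a),np.sin(a)]),.125+.195*np.sin(th)-.003*np.cos(th)]]).round(1))
E
```

```text
bar centre [359.  182.7]
1.0 [[320.6 141.4]]
1.3 [[335.6 149.5]]
1.5 [[346.6 159.5]]
1.65 [[355.  169.4]]
1.8 [[363.2 181. ]]
```

Angle is about 1.8 rad, on the stop, and nothing is moving.

```bash
python3 -c "
from station import ctrl
print(ctrl.finish_job())"
```

```text
the job is handed in; nothing more can be done
None
```

The green-edged cover is open, and I handed the job in at about 11.4 s. `finish_job` gave no verdict.

**How it was opened:** The moves allow no tilt, so the tool stayed pointing straight down and the fingers could not go flat under the bar. I put the shut fingers against the bar's front face, with their tips reaching below it, and pressed lightly. Friction lifted the edge at first, so this was not purely a push from beneath. From about 0.3 rad the fingers pushed the bar's underside up and back along its arc, at about 0.5 rad/s by my estimate. Past the balance point it fell open by itself, and I backed away about 130 mm.

**Last checks:**
- **Green cover:** the bar's centre was at pixel (359, 183). The geometry predicts (363, 181) at 1.8 rad and (355, 169) at 1.65. The row fits the 1.8 rad stop and the column falls between the two. Pictures 0.4 s apart showed no motion.
- **Orange cover:** it looked shut in the last picture.
- **Cup and bottles:** all stood upright, with their detected boxes within a few pixels of the start.
- **Force:** the measured contact force was about zero after backing away. The highest reading while pressing was about 33 N, at the fingers. It came at about 0.3 rad, more than the cover needed, because I pressed inward a little faster than it rose.
- **Edge not gripped:** by my geometry the grasp point stayed below and in front of the bar throughout, outside the forbidden zone. I did not measure this directly.

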